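Take a plate temperature on an open sandwich press

TASK

Lift the surface thermometer over the lips of its forked stand and out through the slot, then hold it square to the smooth round disc in the middle of the open sandwich press's upper plate, with its sprung tip on the middle of the disc and pushed in about halfway, and keep it there steadily for two seconds. Then hang it back in the stand by its collar, upright and at rest. Touch the plate gently, without shifting the lid, and leave the mug, bowl and jar alone.

Things in the scene. Friction and masses are not known exactly. Their poses are not given: they have to be found in the camera images.
- thermometer: Surface thermometer, straight wand, 0.14 to 0.23 kg, hanging by its collar, tip down. Origin: on its axis at the collar's underside; +z to the handle's top. Collar 40 mm across, z 0 to 8 mm; white handle, 26 x 26 mm bar (faces along x and y, nearly the stand's), z 8 to 80; below: steel stem 12 mm across to z -75, foot 26 mm across (wider than the slot) to z -85, then the sprung tip.
- grip (a point): On the wand's axis, in the handle, 52 mm above the collar's underside: a good place to grip. Axes as the thermometer's.
- tip (a point): End of the thermometer's round-ended brass tip (10 mm wide), on the wand's axis, 105 mm below the collar's underside when not pressed; axes as the thermometer's.
- plunger (a joint): How far the sprung tip is pushed into the foot: 0 out, 0.010 m fully in. The push needed is 1.6 N to start plus 0.8 N per mm (5.6 N at half travel, 9.6 N fully in).
- stand: Wooden forked stand, fixed. Origin: on the worktop under the hanging wand. Foot board 110 x 100 x 12 mm (x -45 to 65). Two level prongs, tops 135 mm up, 10 mm thick, 16 mm wide, with a 22 mm slot between them along x, open at the -x end (x = -35 mm), closed at x = +25 mm. Each prong's free end has a lip 5 mm high (x -35 to -28). Nothing else stands above the prongs.
- seat (a point): Where the thermometer's origin is when it hangs right: middle of the slot, at the prongs' top face; axes as the stand's, z up. To come out the wand is lifted over 5 mm but under 50 mm, then slid along the stand's -x by 70 mm or more, till collar and foot are clear; it goes back the same way.
- press: Sandwich press, fixed: black base 240 x 280 mm, 74 mm high. Origin: centre of its underside, +x to the hinge, z up. The hinge line runs along the press's y at x = 125 mm, 85 mm up. The opened lid leans back beyond it, 240 mm long (275 with its handle), 280 mm wide, 50 mm thick; its stiff hinge stays put under gentle pushes.
- disc (a point): Centre of the smooth round steel disc (40 mm across) in the ribbed upper plate, 122 mm from the hinge line. Turns with the lid: -z is the plate's outward normal (leaning to the robot, 20 to 37 degrees off vertical), +x down the slope, y along the hinge. The plate floats: its face sits 0 to 9 mm behind this point (along +z), a depth not measured; it stays put unless pushed with 30 N.
- mug: White mug, 76 mm across, 90 mm high; bystander. Origin: centre of the underside.
- bowl: Dark wooden bowl, 140 mm across, 60 mm high; bystander. Origin: centre of the underside.
- jar: Glass jar, 64 mm across, 100 mm high; bystander. Origin: centre of the underside.
Mind the look-alikes: they are no part of the job. Of the things that look like the thermometer, the smallest one is meant.

How it is judged:
On the way:
1. the tip rests within 13 mm (each way) of the disc's centre, the wand square to the plate within 0.2 rad, the tip pushed in 2.5 to 8.5 mm by the press, steadily (under 20 mm/s and 0.2 rad/s) for 1.5 s (x of tip in the frame of disc between -0.013 and 0.013 m and y of tip in the frame of disc between -0.013 and 0.013 m and angle between the z axis of thermometer and the z axis of disc, either way round below 0.2 rad and value of joint plunger between 0.0025 and 0.0085 m and contact force between thermometer and press above 1 N and linear speed of thermometer below 0.02 m/s and angular speed of thermometer below 0.2 rad/s), for 1.5 s.
At the end, for the whole second after the job is handed in: The thermometer hangs in the stand by its collar: within 10 mm of the seat sideways, its collar on the prongs (-3 to +3.5 mm), upright within 0.1 rad, tip sprung out (under 1.5 mm), at rest (horizontal distance between thermometer and seat below 0.01 m and z of thermometer in the frame of seat between -0.003 and 0.0035 m and angle between thermometer's own z axis and vertical below 0.1 rad and value of joint plunger below 0.0015 m and linear speed of thermometer below 0.02 m/s and contact force between thermometer and stand above 0.5 N); the robot touches nothing.
It fails at once if the thermometer pushes on the press with more than 18 N (contact force between thermometer and press above 18 N).
It fails at once if the lid is shifted: the disc's place moves more than 10 mm (distance of disc from where it was at the start of the episode above 0.01 m).
It fails at once if the thermometer is dropped: its collar falls under 50 mm above the worktop (height (world z) of thermometer below 0.05 m).
It fails at once if mug, bowl or jar is moved more than 25 mm (distance of any of mug, bowl, jar from where it was at the start of the episode above 0.025 m).
It also fails if it takes over 67 s, if anything falls off the work surface, if the arm or the gripper's body presses on something with over 40 N, if the wrist force passes 120 N, or if a joint passes its speed limit or range.

ROBOT

A 6-joint arm with a two-finger parallel gripper is mounted at the origin on the work surface. World frame = base frame: x ahead of the robot, y to its left, z up, the work surface at z = 0. Lengths are in m, angles in rad, forces in N, time in s.
With the tool pointing down it reaches from about 0.275 to 0.85 m from the base axis. Payload 19 kg.
Tool frame: the origin (TCP) lies at the very end of the fingers, on their centre line; the grasp point (between the pads) lies manip.tcp_to_grasp behind it (manip.tcp_to_grasp is the distance from the TCP to the grasp point, in m); z points along the fingers, y is the line along which they close (so a half turn about z gives the same grasp; the last joint's range is limited). The gripper opens to 85 mm and grips with 20 to 120 N. Pads are 22 mm wide; open, the fingers measure 114 mm over their backs; the gripper's body (76 mm by 85 mm) begins 54 mm behind the grasp point. The pads swing forward as they close: fully open they stand 13 mm farther back than shut.
Start: joints at [-1.402, 0.15, 1.437, -0, 1.554, -0.134], TCP at [0.171, -0.549, 0.231] pointing down, gripper open.
Joint ranges: [-2.8, 2.8], [-0.68, 2.1], [0.12, 2.68], [-1.39, 4.53], [0.16, 2.79], [-2.81, 2.81]. Speed limits (rad/s): [1.89, 1.89, 2.22, 3.01, 3.01, 3.01].

INTERFACE

Orientations are given as a unit quaternion [w, x, y, z].
In Python, from cell import manip gives the robot as it stands. The module is installed in compiled form; this text tells all that it offers.
- The arm moves only by the shell command python3 -m crank 'ROWS' [FORCE]. ROWS is JSON, a list of rows, each a list of 3 entries, a list of its own where there are three numbers: the shift along the tool's x, y, z in cm, then the turn about the tool's z in rad, then the opening, from -1 (shut) to 1 (fully open). In form: [[[dx, dy, dz], yaw, hand], ...]. A call has 1 to 12 rows; each row is the pose to reach, as a shift and turn from the pose commanded when the call began, along the tool's axes at that moment; what a row does not reach only later rows make up. A row lasts 1/10 s, in which the tool goes at most 50 mm and 8.59 degrees, less where a joint would pass 70% of its speed; a pose out of reach is approached as far as the arm can. A call with a gripper value outside its range is refused whole. The fingers move at their own pace and stop on an object; FORCE is the grip in N (left out, the last holds). Time passes only in rows, so rows that repeat a pose let the fingers close. It gives the time, the measured TCP pose, the force, the opening and the grip force at its end, in the units of the state.
- manip.sense(): the state, without advancing time (a new reading comes with each control period).
- manip.camera(name): name is "scene" or "top" or "wrist"; returns a dict with "frame" (384x512x3 uint8, red, green, blue), "intrinsics" (3x3 intrinsics, pixels), "rvec" (rotation vector, rad) and "tvec" (3), from world to camera coordinates, as OpenCV has them; the wrist camera has in their place "T_tool_cam" (4x4, takes a point from camera to tool coordinates, whose origin is the TCP and whose axes are the flange's). Camera axes: x right, y down, z forward; pixel columns grow to the right and rows downward; lengths in m; the calibration is good to about 2 mm. A picture is of the moment at which its call begins: read the wrist's pose just before it. There is no depth.
- manip.sign_off(): hands the job in; it is judged then, once.
Trained networks look in a picture, given as the dict that the camera call returned (one of the last four; its "shot" number tells which), for a name from the list of things; names that differ only in an ending like _2 or _b are one class to them, and where a whole thing is asked for, a point or a joint stands for the part that bears it (a point fixed in the world has none). Each returns a list of dicts, best first, with "confidence" (0 to 1); they miss things now and then, are a little off and sometimes report something else, mostly with a low value. They report only what shows in the picture. A call takes as long as a camera call. They do not tell look-alikes from the thing itself.
- manip.boxes_of(picture, thing): "xyz" ([x, y, z] in m, in world coordinates, good to about 4 mm: the middle of the surface that is visible of it).
- manip.tip_of(picture, thing): "xyz" ([x, y, z] in m, in world coordinates, good to about 4 mm: a listed point, or the origin of a listed thing).
The state is a dict: "t": time; "joint_positions": joint angles; "dq": joint speeds; "tau": joint torques, N m; "eef_pos": TCP position; "eef_rot": TCP orientation; "ft_force": force on the tool from outside, world axes, zero at the start; "torque": the same for the moment, N m; "finger_gap": finger opening in m; "finger_force": force on a finger pad.
Only numpy, scipy, OpenCV 4.12 (cv2) and the standard library are available. Lean on these libraries where they do the work, as an engineer would, in place of code of your own. Each camera call takes 0.05 s, during which the arm holds its last target. There are 200 camera calls.

## Working session

There is one attempt and no reset: what is moved stays moved. The work goes in short steps, Python scripts to look and compute and a shell command to move; the robot and the scene stay as the last step left them, time stands still between calls to the robot, and variables do not carry over. Pictures are saved under pics/ and viewed, at most 13 in all, crops included, and the job is handed in when it is done.

```bash
mkdir -p pics; cat > h.py <<'E'
import numpy as np, cv2
from cell import manip
from scipy.spatial.transform import Rotation as R
def Rq(q): return R.from_quat([q[1],q[2],q[3],q[0]]).as_matrix()
def save(p,n): cv2.imwrite('pics/'+n+'.png', cv2.cvtColor(p['frame'],cv2.COLOR_RGB2BGR))
def proj(p,X):
    return cv2.projectPoints(np.array(X,float).reshape(-1,3),np.array(p['rvec'],float),np.array(p['tvec'],float),np.array(p['intrinsics'],float),None)[0].reshape(-1,2)
E
python3 - <<'E'
from h import *
s=manip.sense(); print(s['eef_pos'],s['eef_rot'],s['finger_gap'],manip.tcp_to_grasp,s['ft_force'])
print(Rq(s['eef_rot']).round(3))
ims=[]
for c in ['scene','top']:
    p=manip.camera(c); ims.append(p['frame'])
    for t in ['thermometer','grip','tip','stand','seat','press','disc','mug','bowl','jar']:
        for d in manip.tip_of(p,t):
            if d['confidence']>.2: print(c,t,np.round(d['xyz'],3),round(d['confidence'],2),proj(p,d['xyz']).round()[0])
    save(p,c)
E
```

```text
[ 0.17139231 -0.54862299  0.23070632] [-5.81234112e-04  9.88560666e-01  1.50822651e-01 -2.23852916e-05] 0.08549066801471367 0.0187 [-1.03634144 -0.18745045  1.09846429]
[[ 0.955  0.298 -0.   ]
 [ 0.298 -0.955  0.001]
 [ 0.    -0.001 -1.   ]]
scene thermometer [0.479 0.472 0.141] 0.83 [347. 130.]
scene thermometer [0.506 0.336 0.136] 0.74 [330. 147.]
scene thermometer [0.641 0.284 0.141] 0.64 [353. 166.]
scene grip [0.641 0.287 0.216] 0.69 [357. 146.]
scene grip [0.502 0.34  0.003] 0.6 [327. 177.]
scene grip [0.48  0.474 0.212] 0.56 [350. 112.]
scene grip [0.504 0.341 0.188] 0.54 [332. 133.]
scene stand [0.502 0.344 0.005] 0.69 [328. 177.]
scene seat [0.504 0.341 0.134] 0.69 [331. 147.]
scene press [ 0.434 -0.132 -0.   ] 0.62 [219. 231.]
scene disc [ 0.656 -0.169  0.152] 0.84 [258. 233.]
scene mug [ 0.75   0.29  -0.002] 0.79 [377. 214.]
scene bowl [0.254 0.356 0.002] 0.82 [281. 152.]
scene jar [ 0.414 -0.518  0.002] 0.82 [107. 295.]
top thermometer [0.635 0.284 0.145] 0.77 [171. 152.]
top thermometer [0.486 0.471 0.144] 0.6 [118. 190.]
top thermometer [0.504 0.34  0.133] 0.5 [155. 187.]
top grip [0.479 0.471 0.209] 0.84 [111. 190.]
top grip [0.503 0.343 0.191] 0.58 [149. 184.]
top grip [0.643 0.286 0.212] 0.5 [166. 146.]
top stand [0.503 0.343 0.   ] 0.78 [163. 192.]
top seat [0.501 0.339 0.136] 0.67 [155. 188.]
top press [ 0.44  -0.128  0.003] 0.58 [278. 210.]
top disc [ 0.659 -0.164  0.154] 0.56 [290. 148.]
top mug [0.743 0.293 0.002] 0.79 [178. 136.]
top bowl [0.249 0.357 0.   ] 0.86 [155. 255.]
top jar [ 0.42  -0.522 -0.001] 0.76 [375. 218.]
```

```bash
python3 - <<'E'
import cv2
a=cv2.imread('pics/scene.png');b=cv2.imread('pics/top.png')
A=cv2.resize(a[90:250,290:420],None,fx=3,fy=3,interpolation=cv2.INTER_CUBIC)
B=cv2.resize(b[110:230,90:225],None,fx=3,fy=3,interpolation=cv2.INTER_CUBIC)
B=cv2.copyMakeBorder(B,0,A.shape[0]-B.shape[0],0,0,0)
cv2.imwrite('pics/crop.png',cv2.hconcat([A,B]))
E
```

```text
(no output)
```

View pics/scene.png

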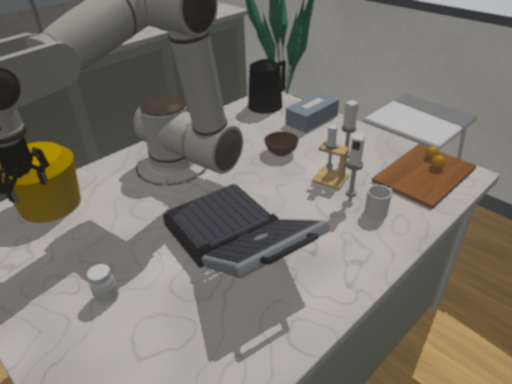

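View pics/crop.png

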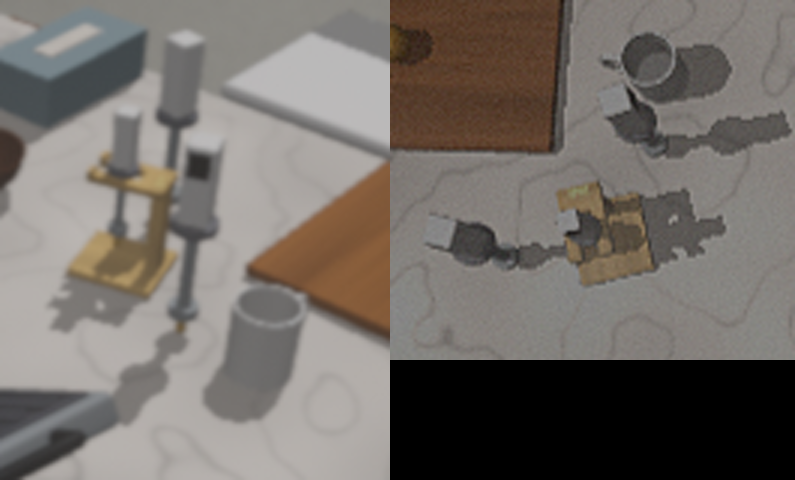

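View pics/top.png

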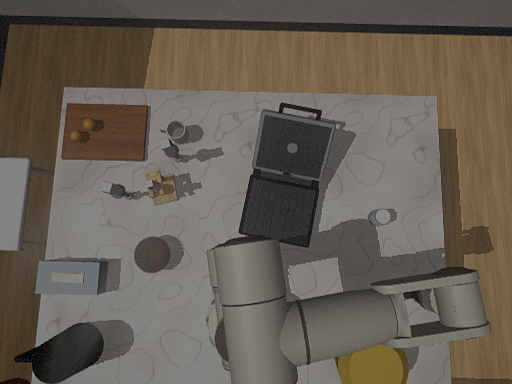

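The candidates in the scene picture are the wand in the wooden forked stand at (332,133), a larger grey one at (350,112) and a larger one with a display at (357,146). The one in the stand is the smallest, and the crop shows it hanging by its collar, so it is the one meant. The press is at (230,225) with its disc at (258,233). The mug is at (377,202), the bowl at (281,144) and the jar at (102,282).

The tool can only yaw, so the wand will have to be pivoted between the pads. First I'll look closer with the wrist camera.

```bash
python3 -m crank '[[[0,0,-5],0,1],[[0,0,-10],0,1],[[5,-5,-15],0,1],[[10,-10,-20],0,1],[[15,-15,-20],0,1],[[20,-20,-20],0,1],[[25,-24,-20],0,1],[[30,-27,-20],0,1],[[35,-30,-20],0,1],[[35,-30,-20],0,1],[[35,-30,-20],0,1],[[35,-30,-20],0,1]]' | tail -5
python3 - <<'E'
from h import *
s=manip.sense(); p=manip.camera('wrist'); print(s['t'],s['eef_pos'],p['T_tool_cam'])
save(p,'w1')
for t in ['disc','press','stand','seat']:
    for d in manip.tip_of(p,t): print(t,np.round(d['xyz'],4),d['confidence'])
E
```

```text
eef_pos: [0.4171, -0.1555, 0.4318]
eef_rot: [0.0, 0.988, 0.152, 0.0]
ft_force: [-0.4, -0.7, -0.2]
finger_gap: 0.0853
finger_force: 0.0
2.3 [ 0.41711409 -0.15546888  0.43176589] [[-4.78931267e-04 -9.62613884e-01 -2.70876873e-01  6.94875478e-02]
 [ 9.99999775e-01 -3.33711351e-04 -5.82168488e-04  3.47792398e-04]
 [ 4.70008783e-04 -2.70877090e-01  9.62613828e-01 -1.42392019e-01]
 [ 0.00000000e+00  0.00000000e+00  0.00000000e+00  1.00000000e+00]]
press [ 0.4325 -0.1264 -0.0049] 0.66
stand [0.5041 0.3417 0.0023] 0.8
```

View pics/w1.png

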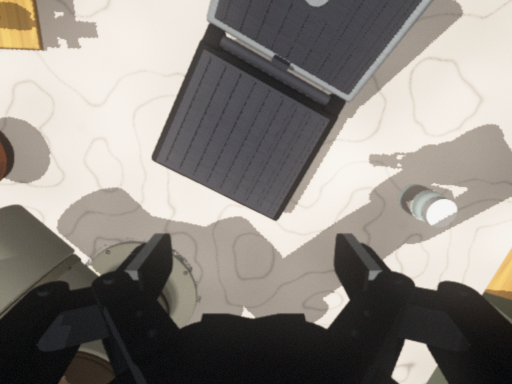

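```bash
cat > look.py <<'E'
from h import *
import sys
s=manip.sense(); p=manip.camera('wrist'); print(s['t'],s['eef_pos'].round(4))
save(p,sys.argv[1])
for t in sys.argv[2:]:
    for d in manip.tip_of(p,t):
        if d['confidence']>.3: print(t,np.round(d['xyz'],4),round(d['confidence'],2))
T=np.eye(4);T[:3,:3]=Rq(s['eef_rot']);T[:3,3]=s['eef_pos']
np.savez('pics/'+sys.argv[1],T=T@np.array(p['T_tool_cam']),K=p['intrinsics'])
E
python3 -m crank '[[[5,0,0],0,1],[[10,-2,0],0,1],[[15,-2,0],0,1],[[15,-2,0],0,1],[[15,-2,0],0,1]]' | tail -5
python3 look.py w2 disc press
python3 -m crank '[[[0,-5,0],0,1],[[-4,-10,0],0,1],[[-6,-15,0],0,1],[[-8,-20,0],0,1],[[-10,-25,0],0,1],[[-10,-30,0],0,1],[[-10,-33,0],0,1],[[-10,-33,0],0,1],[[-10,-33,0],0,1]]' | tail -5
python3 look.py w3 seat stand thermometer grip tip disc
```

```text
eef_pos: [0.5538, -0.0953, 0.4301]
eef_rot: [-0.0, 0.989, 0.151, -0.001]
ft_force: [-0.6, -0.6, -0.1]
finger_gap: 0.0851
finger_force: 0.0
3.05 [ 0.5538 -0.0953  0.4301]
disc [ 0.6562 -0.1701  0.1533] 0.68
press [ 0.4341 -0.1287 -0.0025] 0.79
eef_pos: [0.3583, 0.191, 0.432]
eef_rot: [-0.0, 0.988, 0.152, 0.001]
ft_force: [0.8, -0.8, 0.4]
finger_gap: 0.0855
finger_force: 0.0
4.1 [0.3583 0.191  0.432 ]
seat [0.502  0.3455 0.135 ] 0.67
stand [0.5037 0.3408 0.0036] 0.96
thermometer [0.4847 0.4714 0.1449] 0.96
grip [0.506  0.338  0.1834] 0.8
```

```bash
python3 - <<'E'
import cv2
a=cv2.imread('pics/w2.png');b=cv2.imread('pics/w3.png')
cv2.imwrite('pics/v.png',cv2.vconcat([a[:300],b[:300]]))
E
```

```text
(no output)
```

View pics/v.png

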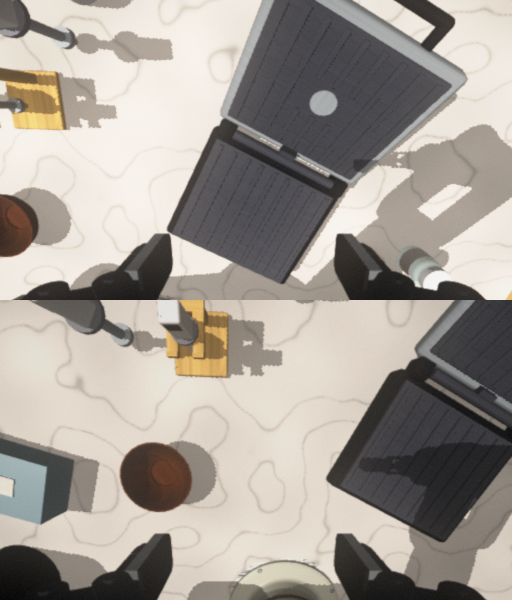

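```bash
python3 - <<'E'
from h import *
z=np.load('pics/w2.npz');T,K=z['T'],z['K']
ray=lambda u,v:(T[:3,:3]@np.linalg.inv(K)@[u,v,1])
def pl(a,b): n=np.cross(ray(*a),ray(*b)); return n/np.linalg.norm(n)
d=np.cross(pl((222,113),(265,5)),pl((357,181),(460,88)));d/=np.linalg.norm(d);d*=np.sign(d[2])
print('lid dir',d,'alpha',np.degrees(np.arcsin(d[2])),'yaw',np.degrees(np.arctan2(d[1],d[0])))
def at(u,v,h,TT=T): r=TT[:3,:3]@np.linalg.inv(K)@[u,v,1]; return TT[:3,3]+r*(h-TT[2,3])/r[2]
a,b=at(168,232,.074),at(283,283,.074); print('base front corners',a,b, 'len',np.linalg.norm(a-b),'yaw',np.degrees(np.arctan2(*(a-b)[:2]))*-1)
f=(a+b)/2; print('front mid',f)
g=at(323,103,.153);print('disc@.153',g)
z=np.load('pics/w3.npz');T3=z['T']
P=[at(*p,.012,T3) for p in [(228,312),(228,376),(176,376)]]; print(P)
e=P[0]-P[1];print('stand yaw',np.degrees(np.arctan2(e[1],e[0])),'front',np.linalg.norm(P[1]-P[2]))
e=P[2]-P[1];print('stand yaw2',np.degrees(np.arctan2(e[1],e[0]))-90)
print('prong ends', at(172,356,.135,T3),at(199,356,.135,T3))
E
```

```text
lid dir [ 0.83311521 -0.15110322  0.53205909] alpha 32.14468491666266 yaw -10.280061478412952
base front corners [0.35207943 0.01874374 0.074     ] [ 0.31001229 -0.23696962  0.074     ] len 0.25915047359836857 yaw -9.341993955294406
front mid [ 0.33104586 -0.10911294  0.074     ]
disc@.153 [ 0.6633698  -0.16835751  0.153     ]
[array([-0.03973658,  0.12969548,  0.012     ]), array([-0.23261588,  0.07429257,  0.012     ]), array([-0.27382742,  0.20534235,  0.012     ])]
stand yaw 16.026253935405503 front 0.1373769834501607
stand yaw2 17.456926444424013
prong ends [-0.07311406  0.22609176  0.135     ] [-0.05680805  0.17423219  0.135     ]
```

```bash
python3 - <<'E'
from h import *
z=np.load('pics/w3.npz');T,K=z['T'],z['K']
def at(u,v,h): r=T[:3,:3]@np.linalg.inv(K)@[u,v-300,1]; return T[:3,3]+r*(h-T[2,3])/r[2]
P=[at(*p,.012) for p in [(228,312),(228,376),(176,376)]]
e=P[0]-P[1];print('stand yaw',np.degrees(np.arctan2(e[1],e[0])))
e=P[2]-P[1];print('yaw2',np.degrees(np.arctan2(e[1],e[0]))-90,np.linalg.norm(e))
a,b=at(172,356,.135),at(199,356,.135);print(a,b,np.linalg.norm(a-b))
for y in (16,):
  c,s=np.cos(np.radians(y)),np.sin(np.radians(y)); print('seat from front', (P[1]+P[2])/2+.045*np.array([c,s,0]),'from prong',(a+b)/2+.035*np.array([c,s,0]))
E
```

```text
stand yaw 16.026253935405478
yaw2 17.429984525067326 0.09960968609204877
[0.46635301 0.34939066 0.135     ] [0.47823967 0.31152677 0.135     ] 0.03968584742165424
seat from front [0.50432968 0.33775556 0.012     ] from prong [0.5059405  0.34010602 0.135     ]
```

The stand's slot opens toward the robot and its axes match the tool's to within about 1°. The wrist picture shows the lid, with the disc at (323,103). It slopes about 33° at yaw about -10°.

Plan:
1. Grip the wand and lift it.
2. Push the stem against the slot's closed end, so it pivots in the pads to about 33°.
3. Turn about 2.66 rad and press the disc.
4. On return, use the same slot end to straighten it.

```bash
python3 -m crank '[[[5,-2,0],0,1],[[10,-5,2],0,1],[[14,-8,4],0,1],[[18.3,-9.9,7],0,1],[[18.3,-9.9,10],0,1],[[18.3,-9.9,12],0,1],[[18.3,-9.9,12],0,1]]' | tail -5
python3 look.py w4 grip seat thermometer
python3 - <<'E'
from h import *
for c in ['top','scene']:
    p=manip.camera(c)
    for t in ['grip','seat','thermometer','tip']:
        for d in manip.tip_of(p,t):
            if d['confidence']>.3: print(c,t,np.round(d['xyz'],4),round(d['confidence'],2))
E
```

```text
eef_pos: [0.5046, 0.3393, 0.3076]
eef_rot: [0.001, 0.989, 0.15, -0.003]
ft_force: [-0.3, -1.0, 0.3]
finger_gap: 0.0853
finger_force: 0.0
5.15 [0.5046 0.3393 0.3076]
grip [0.484  0.4754 0.2149] 0.84
grip [0.6372 0.2853 0.2137] 0.74
grip [0.5045 0.3348 0.1852] 0.6
seat [0.5007 0.3443 0.1356] 0.82
thermometer [0.4852 0.4719 0.1399] 0.87
thermometer [0.5041 0.3374 0.1332] 0.75
thermometer [0.5    0.345  0.1336] 0.62
thermometer [0.6442 0.2856 0.1451] 0.59
top grip [0.4818 0.4726 0.2111] 0.87
top grip [0.5038 0.3355 0.1916] 0.68
top grip [0.6411 0.2868 0.2129] 0.52
top seat [0.5026 0.3418 0.1362] 0.56
top thermometer [0.4841 0.4756 0.1431] 0.77
top thermometer [0.6401 0.2864 0.1416] 0.6
scene grip [0.4815 0.4708 0.2083] 0.94
scene grip [0.5033 0.337  0.1856] 0.82
scene grip [0.6401 0.2887 0.2127] 0.79
scene seat [0.5028 0.3428 0.1358] 0.83
scene thermometer [0.48   0.4726 0.1355] 0.91
scene thermometer [0.643  0.2848 0.144 ] 0.88
scene thermometer [0.503  0.3405 0.1355] 0.83
scene tip [0.5025 0.3406 0.134 ] 0.46
```

View pics/w4.png

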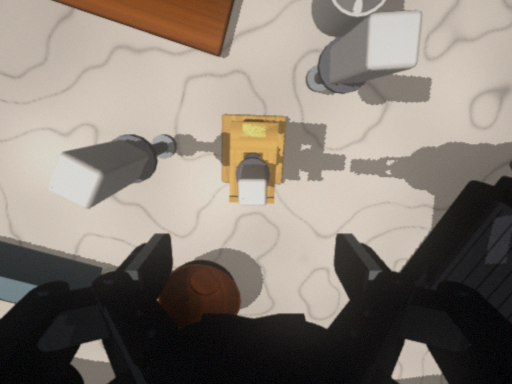

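The wand is centred between the fingers at (252,185), and both larger wands are clear of them. I'll descend and grip.

```bash
python3 -m crank '[[[0,0.1,4],0,1],[[0,0.1,8],0,1],[[0,0.1,11],0,1],[[0,0.1,13.9],0,1],[[0,0.1,13.9],0,1],[[0,0.1,13.9],0,-1],[[0,0.1,13.9],0,-1],[[0,0.1,13.9],0,-1],[[0,0.1,13.9],0,-1],[[0,0.1,13.9],0,-1],[[0,0.1,13.9],0,-1],[[0,0.1,13.9],0,-1]]' 25 | tail -5
python3 -m crank '[[[0,0,0],0,-1],[[0,0,-1],0,-1],[[0,0,-2],0,-1],[[0,0,-2],0,-1],[[0,0,-2],0,-1]]' | tail -5
```

```text
eef_pos: [0.5052, 0.3392, 0.1734]
eef_rot: [-0.0, 0.989, 0.151, 0.001]
ft_force: [-0.0, 0.5, 5.5]
finger_gap: 0.0254
finger_force: 30.1
eef_pos: [0.505, 0.339, 0.1927]
eef_rot: [-0.0, 0.989, 0.151, 0.0]
ft_force: [-0.2, 0.6, -2.2]
finger_gap: 0.0258
finger_force: 29.3
```

```bash
python3 -m crank '[[[0.8,0,0],0,-1],[[1.6,0,0],0,-1],[[2.3,0,0],0,-1],[[3,0,0],0,-1],[[3.7,0,0],0,-1],[[4,0,0],0,-1],[[4,0,0],0,-1]]' 20 | tail -5
python3 - <<'E'
from h import *
for c in ['top','scene']:
    p=manip.camera(c); save(p,'t1'+c)
    for t in ['grip','thermometer','tip']:
        for d in manip.tip_of(p,t):
            if d['confidence']>.3: print(c,t,np.round(d['xyz'],4),round(d['confidence'],2))
print(manip.sense()['ft_force'],manip.sense()['torque'])
E
```

```text
eef_pos: [0.5434, 0.3509, 0.192]
eef_rot: [0.0, 0.989, 0.151, -0.0]
ft_force: [-1.2, -0.0, -2.1]
finger_gap: 0.0253
finger_force: 29.1
top grip [0.6394 0.287  0.2149] 0.51
top grip [0.4796 0.4743 0.2121] 0.49
top thermometer [0.6373 0.2853 0.1425] 0.65
top thermometer [0.4862 0.472  0.1449] 0.58
scene grip [0.6386 0.29   0.2121] 0.95
scene grip [0.4796 0.476  0.2113] 0.69
scene grip [0.5355 0.3482 0.2036] 0.49
scene thermometer [0.4785 0.4733 0.138 ] 0.62
scene thermometer [0.6416 0.2799 0.1432] 0.62
scene thermometer [0.5265 0.3417 0.1578] 0.51
scene tip [ 0.4362 -0.1298 -0.0037] 0.42
[-0.341391   -0.02942888 -1.8430029 ] [-0.06409155  0.02948544  0.03463374]
```

```bash
python3 -m crank '[[[0.7,0,0],0,-1],[[1.4,0,0],0,-1],[[2.1,0,0],0,-1],[[2.8,0,0],0,-1],[[3,0,0],0,-1],[[3,0,0],0,-1]]' | tail -5
python3 -m crank '[[[0,0,0],0,-1],[[0,0,0],0,-1]]' 60 | tail -5
python3 - <<'E'
from h import *
p=manip.camera('scene'); save(p,'t2')
for t in ['grip','thermometer','tip']:
        for d in manip.tip_of(p,t):
            if d['confidence']>.3: print(t,np.round(d['xyz'],4),round(d['confidence'],2))
import cv2
a=cv2.imread('pics/t2.png');cv2.imwrite('pics/t2c.png',cv2.resize(a[80:220,280:420],None,fx=4,fy=4,interpolation=cv2.INTER_CUBIC))
E
```

```text
eef_pos: [0.5722, 0.36, 0.1924]
eef_rot: [-0.0, 0.989, 0.151, 0.0]
ft_force: [-1.8, 1.1, -0.3]
finger_gap: 0.0257
finger_force: 29.3
eef_pos: [0.5718, 0.3599, 0.1926]
eef_rot: [-0.0, 0.989, 0.151, 0.0]
ft_force: [-0.8, -0.0, -0.4]
finger_gap: 0.0252
finger_force: 63.2
grip [0.6411 0.2895 0.2124] 0.76
grip [0.56   0.3559 0.2064] 0.63
grip [0.4809 0.4757 0.2096] 0.62
thermometer [0.6418 0.2825 0.1429] 0.89
thermometer [0.5367 0.3495 0.1667] 0.61
thermometer [0.4775 0.4704 0.1378] 0.44
tip [0.5044 0.3451 0.0022] 0.34
```

View pics/t2c.png

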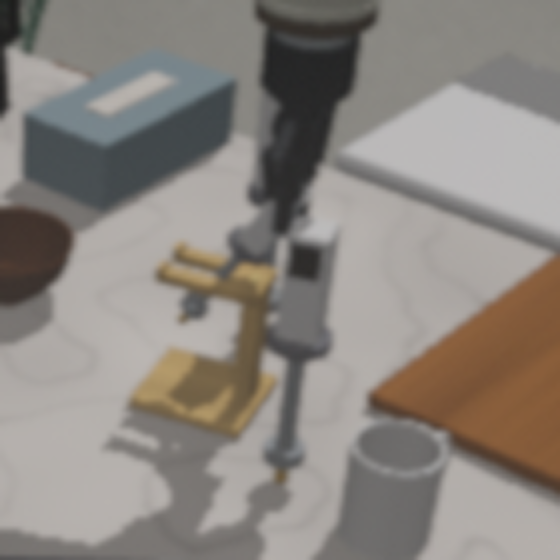

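The wand has pivoted to about 31°, with the stem in the slot and the foot below the prongs. Now I'll slide it out along -x, raise it and turn.

```bash
python3 -m crank '[[[-2,0,0],0,-1],[[-4,0,0],0,-1],[[-6,0,0],0,-1],[[-8,0,0],0,-1],[[-10,0,0],0,-1],[[-11.5,0,0],0,-1],[[-11.5,0,0],0,-1],[[-11.5,0,-4],0,-1],[[-11.5,0,-8],0,-1],[[-11.5,0,-13],0,-1],[[-11.5,0,-18],0,-1],[[-11.5,0,-18],0,-1]]' | tail -5
python3 -m crank '[[[0,3,-3],0.15,-1],[[0,6,-6],0.3,-1],[[0,9,-8],0.45,-1],[[0,12,-8],0.6,-1],[[0,15,-8],0.75,-1],[[0,18,-8],0.9,-1],[[0,20,-8],1.05,-1],[[0,20,-8],1.2,-1],[[0,20,-8],1.35,-1],[[0,20,-8],1.5,-1],[[0,20,-8],1.6,-1],[[0,20,-8],1.6,-1]]' | tail -5
```

```text
eef_pos: [0.4632, 0.3261, 0.3795]
eef_rot: [-0.002, 0.989, 0.151, 0.005]
ft_force: [-0.7, 0.5, -2.4]
finger_gap: 0.0251
finger_force: 63.3
eef_pos: [0.5226, 0.0827, 0.4513]
eef_rot: [-0.004, 0.817, -0.577, -0.003]
ft_force: [0.4, 0.3, -2.6]
finger_gap: 0.025
finger_force: 63.2
```

```bash
python3 - <<'E'
from h import *
s=manip.sense(); print(s['joint_positions'].round(3),Rq(s['eef_rot']).round(3),s['t'])
E
```

```text
[0.005 0.078 1.078 0.011 1.986 2.81 ] [[ 0.335 -0.942  0.   ]
 [-0.942 -0.335  0.01 ]
 [-0.009 -0.004 -1.   ]] 12.05
```

```bash
python3 -m crank '[[[0,0,0],-0.15,-1],[[0,0,0],-0.3,-1],[[0,0,0],-0.45,-1],[[0,0,0],-0.6,-1],[[0,0,0],-0.75,-1],[[0,0,0],-0.9,-1],[[0,0,0],-1.05,-1],[[0,0,0],-1.2,-1],[[0,0,0],-1.35,-1],[[0,0,0],-1.5,-1],[[0,0,0],-1.65,-1],[[0,0,0],-1.7,-1]]' | tail -5
python3 -m crank '[[[0,0,0],-0.15,-1],[[0,0,0],-0.3,-1],[[0,0,0],-0.45,-1],[[0,0,0],-0.6,-1],[[0,0,0],-0.75,-1],[[0,0,0],-0.9,-1],[[0,0,0],-1.05,-1],[[0,0,0],-1.2,-1],[[0,0,0],-1.35,-1],[[0,0,0],-1.5,-1],[[0,0,0],-1.65,-1],[[0,0,0],-1.7,-1]]' | tail -5
python3 -m crank '[[[0,0,0],-0.15,-1],[[0,0,0],-0.3,-1],[[0,0,0],-0.45,-1],[[0,0,0],-0.6,-1],[[0,0,0],-0.75,-1],[[0,0,0],-0.83,-1],[[0,0,0],-0.83,-1]]' | tail -5
python3 - <<'E'
from h import *
s=manip.sense(); M=Rq(s['eef_rot']);print(s['joint_positions'].round(3),s['eef_pos'],np.degrees(np.arctan2(M[1,0],M[0,0])),s['t'])
for c in ['scene','top']:
  p=manip.camera(c); save(p,'t3'+c)
  for t in ['grip','thermometer','tip']:
        for d in manip.tip_of(p,t):
            if d['confidence']>.3: print(c,t,np.round(d['xyz'],4),round(d['confidence'],2))
E
```

```text
eef_pos: [0.5225, 0.0854, 0.4515]
eef_rot: [-0.005, 0.971, 0.238, 0.001]
ft_force: [-0.1, -0.4, -2.5]
finger_gap: 0.0252
finger_force: 63.2
eef_pos: [0.5224, 0.0854, 0.4514]
eef_rot: [-0.002, 0.462, 0.887, 0.005]
ft_force: [0.5, 0.6, -1.7]
finger_gap: 0.0254
finger_force: 63.2
eef_pos: [0.5224, 0.0854, 0.4515]
eef_rot: [-0.0, 0.067, 0.998, 0.005]
ft_force: [0.6, -0.3, -2.4]
finger_gap: 0.0251
finger_force: 63.2
[ 0.01   0.078  1.077  0.011  1.986 -1.421] [0.52237829 0.08538907 0.45145067] 172.2789694605846 15.15
scene grip [0.6386 0.2882 0.214 ] 0.93
scene grip [0.5284 0.0841 0.4656] 0.84
scene grip [0.4783 0.47   0.2089] 0.69
scene thermometer [0.4792 0.4719 0.1389] 0.72
scene thermometer [0.6422 0.2861 0.1418] 0.66
scene thermometer [0.5568 0.0802 0.4234] 0.6
scene tip [0.6078 0.0759 0.3365] 0.55
top grip [0.4819 0.4725 0.2103] 0.63
top thermometer [0.4866 0.4726 0.1467] 0.55
top thermometer [0.6385 0.2832 0.1421] 0.41
```

```bash
python3 -m crank '[[[-1,-5,0],0.04,-1],[[-2,-10,2],0.04,-1],[[-4,-15,4],0.04,-1],[[-6,-20,6],0.04,-1],[[-7.1,-22.9,8],0.04,-1],[[-7.1,-22.9,11],0.04,-1],[[-7.1,-22.9,13.5],0.04,-1],[[-7.1,-22.9,14.5],0.04,-1],[[-7.1,-22.9,14.5],0.04,-1],[[-7.1,-22.9,14.5],0.04,-1]]' | tail -5
python3 - <<'E'
from h import *
s=manip.sense(); M=Rq(s['eef_rot']);print(s['eef_pos'],np.degrees(np.arctan2(M[1,0],M[0,0])),s['t'],s['ft_force'])
im=[]
for c in ['scene','top']:
  p=manip.camera(c); save(p,'t4'+c)
  for t in ['grip','thermometer','tip','disc','press']:
        for d in manip.tip_of(p,t):
            if d['confidence']>.25 and d['xyz'][1]<.1: print(c,t,np.round(d['xyz'],4),round(d['confidence'],2))
  u,v=proj(p,[.65,-.166,.16])[0].astype(int)
  im.append(cv2.resize(p['frame'][v-60:v+60,u-65:u+65][...,::-1],None,fx=3,fy=3,interpolation=cv2.INTER_CUBIC))
cv2.imwrite('pics/t4.png',cv2.hconcat(im))
E
```

```text
eef_pos: [0.5615, -0.1497, 0.3058]
eef_rot: [0.001, 0.088, 0.996, 0.005]
ft_force: [0.3, 0.1, -1.7]
finger_gap: 0.0253
finger_force: 63.0
[ 0.56149504 -0.14966556  0.30583099] 169.9019634824687 16.55 [ 0.33318221  0.13925779 -1.68628426]
scene grip [ 0.5693 -0.1499  0.321 ] 0.78
scene disc [ 0.6596 -0.1702  0.1511] 0.94
scene press [ 0.4355 -0.1304  0.0011] 0.57
```

View pics/t4.png

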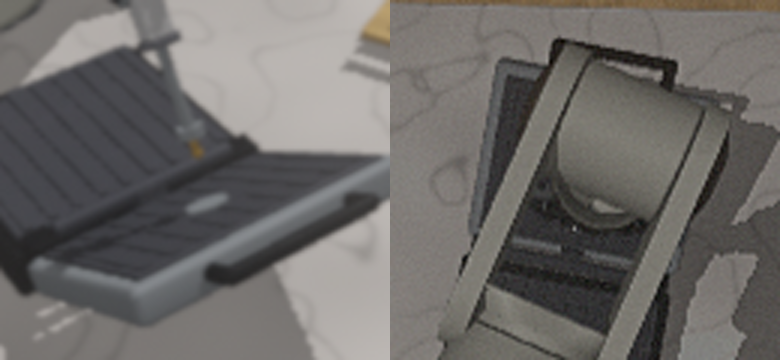

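```bash
python3 - <<'E'
from h import *
p=manip.camera('scene'); s=manip.sense()
u,v=proj(p,[.65,-.166,.16])[0].astype(int)
o=np.array([u-65,v-60])
tip=s['eef_pos']+np.array([.0837,-.0148,-.117])
print('pred tip in crop',(proj(p,tip)[0]-o)*3,'+1cm x,y,z',(proj(p,[tip+[.01,0,0],tip+[0,.01,0],tip+[0,0,.01]])-o)*3)
print('disc',(proj(p,[.6575,-.1685,.1525])[0]-o)*3)
E
```

```text
pred tip in crop [192.44088418 154.56432016] +1cm x,y,z [[200.49529664 159.71403566]
 [200.54102283 149.229006  ]
 [192.15007036 145.80765002]]
disc [200.38191152 192.95046338]
```

```bash
cat > f.py <<'E'
from h import *
s=manip.sense();u=np.array([-.5145,.0907,.8526])
print(s['t'].round(2),s['eef_pos'].round(4),'axial',round(float((s['ft_force']-[0.2,0.1,-2.1])@u),2),s['ft_force'].round(2))
E
python3 -m crank '[[[0,0,0.8],0,-1],[[-0.3,-0.1,1.6],0,-1],[[-0.5,-0.2,2.35],0,-1],[[-0.5,-0.2,2.35],0,-1]]' | tail -5; python3 f.py
python3 -m crank '[[[-0.3,0,0.4],0,-1],[[-0.52,0,0.85],0,-1],[[-0.78,0,1.28],0,-1],[[-0.78,0,1.28],0,-1],[[-0.78,0,1.28],0,-1]]' >/dev/null; python3 f.py
```

```text
eef_pos: [0.5656, -0.1526, 0.279]
eef_rot: [-0.001, 0.088, 0.996, 0.005]
ft_force: [0.5, 0.2, -2.1]
finger_gap: 0.025
finger_force: 63.1Traceback (most recent call last):
  File "f.py", line 3, in <module>
    print(s['t'].round(2),s['eef_pos'].round(4),'axial',round(float((s['ft_force']-[0.2,0.1,-2.1])@u),2),s['ft_force'].round(2))
          ^^^^^^^^^^^^
AttributeError: 'float' object has no attribute 'round'
Traceback (most recent call last):
  File "f.py", line 3, in <module>
    print(s['t'].round(2),s['eef_pos'].round(4),'axial',round(float((s['ft_force']-[0.2,0.1,-2.1])@u),2),s['ft_force'].round(2))
          ^^^^^^^^^^^^
AttributeError: 'float' object has no attribute 'round'
```

```bash
sed -i "s/s\['t'\].round(2)/s['t']/" f.py; python3 f.py
python3 -m crank '[[[-0.1,0,0.17],0,-1],[[-0.1,0,0.17],0,-1]]' >/dev/null; python3 f.py
```

```text
18.1 [ 0.5735 -0.1537  0.2679] axial 0.98 [-0.78  0.85 -1.62]
18.3 [ 0.5745 -0.1539  0.2662] axial 0.34 [-0.2   0.2  -1.96]
```

```bash
for i in 1; do python3 -m crank '[[[-0.1,0,0.17],0,-1],[[-0.1,0,0.17],0,-1]]' >/dev/null; python3 f.py
python3 -m crank '[[[-0.1,0,0.17],0,-1],[[-0.1,0,0.17],0,-1]]' >/dev/null; python3 f.py; python3 -m crank '[[[-0.1,0,0.17],0,-1],[[-0.1,0,0.17],0,-1]]' >/dev/null; python3 f.py; done
```

```text
18.5 [ 0.5755 -0.1541  0.2645] axial 2.03 [-0.75 -0.46 -0.23]
18.7 [ 0.5765 -0.1542  0.2628] axial 4.48 [-2.04 -0.65  1.89]
18.9 [ 0.5774 -0.1544  0.2611] axial 5.41 [-1.71  1.27  2.97]
```

```bash
python3 -m crank '[[[0,0,0],0,-1],[[0,0,0],0,-1],[[0,0,0],0,-1],[[0,0,0],0,-1],[[0,0,0],0,-1],[[0,0,0],0,-1],[[0,0,0],0,-1],[[0,0,0],0,-1],[[0,0,0],0,-1],[[0,0,0],0,-1],[[0,0,0],0,-1],[[0,0,0],0,-1]]' >/dev/null; python3 f.py;  python3 -m crank '[[[0,0,0],0,-1],[[0,0,0],0,-1],[[0,0,0],0,-1],[[0,0,0],0,-1],[[0,0,0],0,-1],[[0,0,0],0,-1],[[0,0,0],0,-1],[[0,0,0],0,-1],[[0,0,0],0,-1],[[0,0,0],0,-1],[[0,0,0],0,-1],[[0,0,0],0,-1]]' >/dev/null; python3 f.py
python3 - <<'E'
from h import *
p=manip.camera('scene'); 
for t in ['grip','thermometer','tip','disc']:
    for d in manip.tip_of(p,t):
        if d['confidence']>.25 and d['xyz'][1]<.1: print(t,np.round(d['xyz'],4),round(d['confidence'],2))
u,v=proj(p,[.65,-.166,.16])[0].astype(int)
cv2.imwrite('pics/t5.png',cv2.resize(p['frame'][v-40:v+30,u-40:u+50][...,::-1],None,fx=6,fy=6,interpolation=cv2.INTER_CUBIC))
E
```

```text
20.1 [ 0.5774 -0.1544  0.2611] axial 6.6 [-2.8   0.35  3.8 ]
21.3 [ 0.5774 -0.1544  0.2611] axial 5.96 [-2.68 -0.03  3.17]
grip [ 0.5842 -0.1563  0.2794] 0.62
thermometer [ 0.6151 -0.1622  0.233 ] 0.63
disc [ 0.6599 -0.1674  0.1489] 0.66
```

View pics/t5.png

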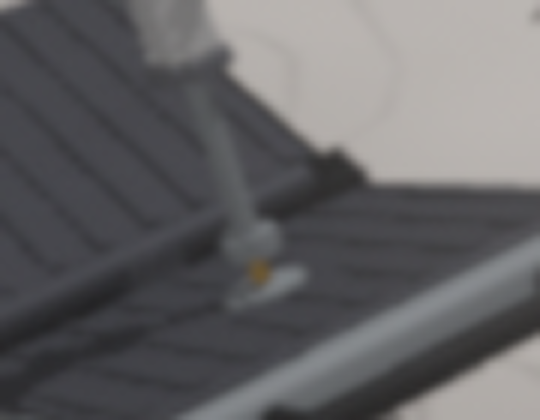

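The tip stands on the disc in the crop, at about (262,282) with the disc centre near (267,287). Before trusting it I'll triangulate the disc from the stored pictures and compare.

```bash
python3 - <<'E'
from h import *
from scipy.optimize import least_squares
z=np.load('pics/w2.npz');Tw=np.linalg.inv(z['T']);K=z['K']
def blob(im,c,r,thr):
    g=cv2.cvtColor(im,cv2.COLOR_BGR2GRAY);m=(g>thr).astype(np.uint8)
    n,l,st,ce=cv2.connectedComponentsWithStats(m)
    return [(ce[i].round(2),st[i,4]) for i in range(1,n) if np.hypot(*(ce[i]-c))<r and 15<st[i,4]<2000]
W=cv2.imread('pics/w2.png');S=cv2.imread('pics/scene.png');T=cv2.imread('pics/top.png')
b1=blob(W,(323,103),10,140)
print(b1)
ps=manip.camera('scene')
for thr in (100,110,120,130):print(thr,'scene',blob(S,(261,237),8,thr),'top',blob(T,(292,148),8,thr))
# orange tip now
f=ps['frame'].astype(int); m=(f[...,0]-f[...,2]>45); ys,xs=np.nonzero(m[200:260,240:290]); print('orange',list(zip(xs+240,ys+200)))
s=manip.sense();tip=s['eef_pos']+np.array([.0837,-.0148,-.117]);print('pred tip',proj(ps,tip),tip)
E
```

```text
[(array([322.93, 102.69]), np.int32(521))]
100 scene [(array([260.34, 236.34]), np.int32(41))] top []
110 scene [(array([260.8 , 236.07]), np.int32(30))] top []
120 scene [] top []
130 scene [] top []
orange [(np.int64(260), np.int64(234))]
pred tip [[259.63154923 236.41952806]] [ 0.66110669 -0.16919873  0.14412233]
```

```bash
python3 - <<'E'
from h import *
from scipy.optimize import least_squares
z=np.load('pics/w2.npz');Tw=np.linalg.inv(z['T']);K=z['K']
ps=manip.camera('scene')
def r(X):
    c=Tw[:3,:3]@X+Tw[:3,3];q=K@c;return np.r_[(q[:2]/q[2]-[322.93,102.69])/1,(proj(ps,X)[0]-[260.4,236.3])]
X=least_squares(r,[.66,-.17,.15]);print(X.x,X.fun)
e=manip.sense()['eef_pos']+np.array([.0837,-.0148,-.117])-X.x
print('upslope',e@[.826,-.146,.545],'y',e@[.174,.985,0],'n',e@[-.536,.095,.839])
E
python3 f.py
```

```text
[ 0.66437744 -0.16948025  0.14681055] [0.0015789  0.00334924 0.00670011 0.00048394]
upslope -0.004217163875850689 y -0.0002943754886640847 n -0.0004805541977823248
21.65 [ 0.5774 -0.1544  0.2611] axial 5.3 [-2.27  0.08  2.63]
```

```bash
python3 -m crank '[[[0.5,0,-0.9],0,-1],[[1.6,0,-2.6],0,-1],[[2.6,0,-4.3],0,-1],[[4,0,-8],0,-1],[[6,2,-12],0,-1],[[9,6,-16],0,-1],[[12,10,-16],-0.1,-1],[[15,14,-16],-0.2,-1],[[18,18,-16],-0.3,-1],[[20,22,-16],-0.4,-1],[[22,26,-16],-0.478,-1],[[24,30,-16],-0.478,-1]]' | tail -5;python3 -m crank '[[[0,0,0],0,-1]]' >/dev/null;python3 - <<'E'
from h import *
s=manip.sense(); M=Rq(s['eef_rot']);y=np.arctan2(M[1,0],M[0,0]);print(s['t'],s['joint_positions'].round(2),np.degrees(y),s['eef_pos'])
S=np.array([.5045,.3392]);e=np.array([.956,.292])
t=S-.14*e; print((M[:,:2].T@np.r_[t-s['eef_pos'][:2],0])*100)
E
```

```text
eef_pos: [0.3916, 0.1829, 0.4261]
eef_rot: [0.002, -0.152, 0.988, 0.005]
ft_force: [1.2, 0.0, -1.7]
finger_gap: 0.0253
finger_force: 63.2
22.95 [ 0.26 -0.14  1.34  0.01  1.94 -1.62] -162.3722424783758 [0.39094392 0.18533589 0.42611845]
[-1.48834673 11.38140161]
```

```bash
python3 -m crank '[[[-0.5,4,0],0.01,-1],[[-1,8,0],0.01,-1],[[-1.5,11.4,0],0.01,-1],[[-1.5,11.4,5],0.01,-1],[[-1.5,11.4,10],0.01,-1],[[-1.5,11.4,14],0.01,-1],[[-1.5,11.4,18],0.01,-1],[[-1.5,11.4,18],0.01,-1],[[-1.5,11.4,18],0.01,-1]]' | tail -5;python3 - <<'E'
from h import *
s=manip.sense(); M=Rq(s['eef_rot']);print(s['t'],s['eef_pos'],np.degrees(np.arctan2(M[1,0],M[0,0])))
S=np.array([.5045,.3392]);e=np.array([.956,.292])
for X in (-.14,-.06,.0,.019):
  print(X,(M[:,:2].T@np.r_[S+X*e-s['eef_pos'][:2],0])*100)
for c in ['scene','top']:
  p=manip.camera(c)
  for t in ['grip','thermometer','tip','seat']:
    for d in manip.tip_of(p,t):
        if d['confidence']>.25:
            x=d['xyz']; v=x[:2]-S; print(c,t,np.round(x,4),round(d['confidence'],2),'stand xy',round(v@e,4),round(v@[-.292,.956],4))
E
```

```text
eef_pos: [0.3745, 0.2963, 0.2476]
eef_rot: [0.001, -0.145, 0.989, 0.005]
ft_force: [0.6, 0.6, -2.1]
finger_gap: 0.0251
finger_force: 63.1
23.85 [0.37452898 0.29633212 0.24764038] -163.32968991228879
-0.14 [0.313609   0.30141876]
-0.06 [-7.68299549  0.34496007]
0.0 [-13.68044886   0.37761606]
0.019 [-15.57964242   0.38795712]
scene grip [0.6378 0.286  0.213 ] 0.86 stand xy 0.1119 -0.0898
scene grip [0.2497 0.3551 0.0024] 0.7 stand xy -0.2389 0.0896
scene grip [0.38   0.298  0.2599] 0.69 stand xy -0.1311 -0.003
scene grip [0.4816 0.4706 0.2094] 0.56 stand xy 0.0165 0.1323
scene thermometer [0.4776 0.4702 0.1402] 0.88 stand xy 0.0125 0.1331
scene thermometer [0.643  0.2822 0.1418] 0.76 stand xy 0.1158 -0.0949
scene thermometer [ 0.435  -0.131   0.0017] 0.67 stand xy -0.2037 -0.4292
scene thermometer [0.409  0.3065 0.2171] 0.66 stand xy -0.1008 -0.0034
scene seat [0.5024 0.3391 0.1348] 0.69 stand xy -0.002 0.0005
top grip [0.4823 0.4739 0.2097] 0.76 stand xy 0.0181 0.1353
top grip [0.642  0.2859 0.2136] 0.69 stand xy 0.1159 -0.0911
top grip [0.3831 0.2973 0.2715] 0.4 stand xy -0.1283 -0.0046
top thermometer [0.483  0.4727 0.1451] 0.62 stand xy 0.0184 0.1339
top thermometer [0.41   0.3096 0.2195] 0.6 stand xy -0.099 -0.0007
top thermometer [0.6398 0.286  0.1439] 0.51 stand xy 0.1138 -0.0904
top seat [0.5022 0.3386 0.1326] 0.86 stand xy -0.0024 0.0001
```

```bash
python3 -m crank '[[[0,0.35,3],0,-1],[[0,0.35,6.1],0,-1],[[0,0.35,6.1],0,-1],[[0,0.35,6.1],0,-1]]' | tail -5
python3 -m crank '[[[-2,0,0],0,-1],[[-4,0,0],0,-1],[[-6,0,0],0,-1],[[-7.7,0,0],0,-1],[[-9,0,0],0,-1],[[-10,0,0],0,-1],[[-10,0,0],0,-1]]' | tail -5
python3 - <<'E'
from h import *
p=manip.camera('scene'); a=p['frame'][...,::-1]
cv2.imwrite('pics/t6.png',cv2.resize(a[80:220,260:400],None,fx=4,fy=4,interpolation=cv2.INTER_CUBIC))
E
```

```text
eef_pos: [0.3734, 0.3006, 0.1854]
eef_rot: [0.001, -0.145, 0.989, 0.005]
ft_force: [-0.6, 1.0, -0.9]
finger_gap: 0.0254
finger_force: 63.0
eef_pos: [0.4699, 0.3295, 0.1856]
eef_rot: [0.001, -0.145, 0.989, 0.005]
ft_force: [-0.9, -0.6, -2.2]
finger_gap: 0.0254
finger_force: 63.2
```

View pics/t6.png

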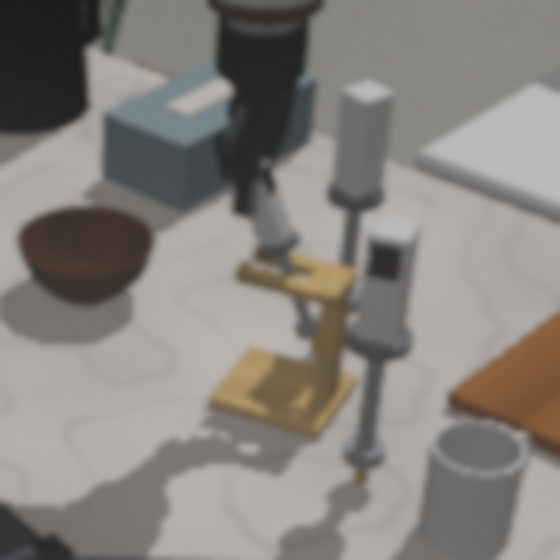

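The stem is in the slot between the prongs, with the collar above and the foot below. Now I'll loosen to 20 N and push on to straighten it.

```bash
python3 -m crank '[[[0,0,0],0,-1],[[0,0,0],0,-1],[[-0.6,0,0],0,-1],[[-1.2,0,0],0,-1],[[-1.8,0,0],0,-1],[[-2.4,0,0],0,-1],[[-3,0,0],0,-1],[[-3,0,0],0,-1]]' 20| tail -5
python3 -m crank '[[[-0.6,0,0],0,-1],[[-1.2,0,0],0,-1],[[-1.8,0,0],0,-1],[[-2.4,0,0],0,-1],[[-2.5,0,0],0,-1],[[-2.5,0,0],0,-1]]' | tail -5
python3 - <<'E'
from h import *
S=np.array([.5045,.3392]);e=np.array([.956,.292])
v=manip.sense()['eef_pos'][:2]-S;print(v@e,v@[-.292,.956])
for c in ['scene','top']:
  p=manip.camera(c); save(p,'t7'+c)
  for t in ['grip','thermometer','tip','seat']:
    for d in manip.tip_of(p,t):
        if d['confidence']>.25:
            x=d['xyz']; v=x[:2]-S
            if abs(v@[-.292,.956])<.03: print(c,t,np.round(x,4),round(d['confidence'],2),'stand xy',round(v@e,4),round(v@[-.292,.956],4))
E
```

```text
eef_pos: [0.4984, 0.338, 0.1848]
eef_rot: [0.001, -0.145, 0.989, 0.005]
ft_force: [-1.4, -0.5, -2.8]
finger_gap: 0.0249
finger_force: 63.2
eef_pos: [0.5218, 0.3452, 0.1851]
eef_rot: [0.001, -0.145, 0.989, 0.005]
ft_force: [-5.5, -2.1, -0.9]
finger_gap: 0.0253
finger_force: 64.0
0.018250143493972647 0.000653818505029962
scene grip [0.5214 0.3429 0.1968] 0.49 stand xy 0.0172 -0.0014
scene thermometer [0.5218 0.3468 0.1462] 0.78 stand xy 0.0188 0.0022
scene seat [0.5037 0.3388 0.1335] 0.97 stand xy -0.0009 -0.0001
top seat [0.5012 0.3449 0.1387] 0.64 stand xy -0.0015 0.0064
```

```bash
python3 -m crank '[[[0.6,0,0],0,-1],[[1.2,0,0],0,-1],[[1.9,0,0],0,-1],[[1.9,0,0],0,-1],[[1.9,0,0.4],0,-1],[[1.9,0,0.8],0,-1],[[1.9,0,1.1],0,-1],[[1.9,0,1.1],0,-1],[[1.9,0,1.1],0,-1]]' | tail -5
python3 f.py
```

```text
eef_pos: [0.504, 0.3399, 0.1744]
eef_rot: [0.001, -0.145, 0.989, 0.005]
ft_force: [-0.5, 0.1, 5.0]
finger_gap: 0.0253
finger_force: 64.4
28.3 [0.504  0.3399 0.1744] axial 6.43 [-0.51  0.1   5.01]
```

```bash
python3 -m crank '[[[0,0,0],0,-0.2],[[0,0,0],0,0],[[0,0,0],0,0.3],[[0,0,0],0,1],[[0,0,0],0,1],[[0,0,0],0,1],[[0,0,0],0,1],[[0,0,0],0,1],[[0,0,0],0,1],[[0,0,0],0,1]]' | tail -5
python3 -m crank '[[[0,0,-2],0,1],[[0,0,-5],0,1],[[0,0,-9],0,1],[[0,0,-14],0,1],[[0,0,-18],0,1],[[0,0,-18],0,1],[[0,0,-18],0,1],[[0,0,-18],0,1],[[0,0,-18],0,1],[[0,0,-18],0,1]]' | tail -5
python3 - <<'E'
from h import *
S=np.array([.5035,.340]);e=np.array([.956,.292])
for c in ['scene','top']:
  p=manip.camera(c); save(p,'t8'+c)
  for t in ['grip','thermometer','tip','seat','mug','bowl','jar','disc']:
    for d in manip.tip_of(p,t):
        if d['confidence']>.25: print(c,t,np.round(d['xyz'],4),round(d['confidence'],2))
a=cv2.imread('pics/t8scene.png');cv2.imwrite('pics/t8.png',cv2.resize(a[100:200,290:390],None,fx=5,fy=5,interpolation=cv2.INTER_CUBIC))
E
```

```text
eef_pos: [0.5036, 0.3398, 0.1741]
eef_rot: [0.001, -0.145, 0.989, 0.005]
ft_force: [-0.2, 0.8, -0.1]
finger_gap: 0.0856
finger_force: 0.0
eef_pos: [0.5034, 0.3379, 0.3532]
eef_rot: [0.0, -0.145, 0.989, 0.005]
ft_force: [-0.3, 0.0, 0.1]
finger_gap: 0.0855
finger_force: 0.0
scene grip [0.4799 0.472  0.2109] 0.77
scene grip [0.5034 0.3416 0.1847] 0.75
scene grip [0.6381 0.2882 0.2112] 0.67
scene thermometer [0.6443 0.2829 0.1418] 0.82
scene thermometer [0.5069 0.3387 0.1356] 0.77
scene thermometer [0.4773 0.4711 0.1401] 0.74
scene tip [0.5021 0.3423 0.1874] 0.44
scene seat [0.5032 0.3395 0.135 ] 0.96
scene mug [ 0.7491  0.2875 -0.0049] 0.82
scene bowl [0.2493 0.3555 0.001 ] 0.67
scene jar [ 0.4162 -0.5214  0.0032] 0.76
scene disc [ 0.6563 -0.1719  0.1522] 0.64
top grip [0.4813 0.4735 0.2115] 0.61
top grip [0.5028 0.3428 0.1384] 0.6
top grip [0.6403 0.2854 0.2114] 0.57
top grip [0.5053 0.34   0.1937] 0.48
top thermometer [0.6422 0.2834 0.1461] 0.79
top thermometer [0.5048 0.339  0.1327] 0.67
top thermometer [0.4822 0.4729 0.1454] 0.59
top thermometer [0.5029 0.3419 0.1363] 0.32
top seat [0.5042 0.341  0.1363] 0.86
top mug [0.7437 0.291  0.0017] 0.64
top mug [0.5029 0.3416 0.1345] 0.36
top jar [ 0.4188 -0.524   0.0015] 0.87
top disc [ 0.658  -0.1643  0.1541] 0.59
top disc [0.5022 0.3406 0.1916] 0.5
```

View pics/t8.png

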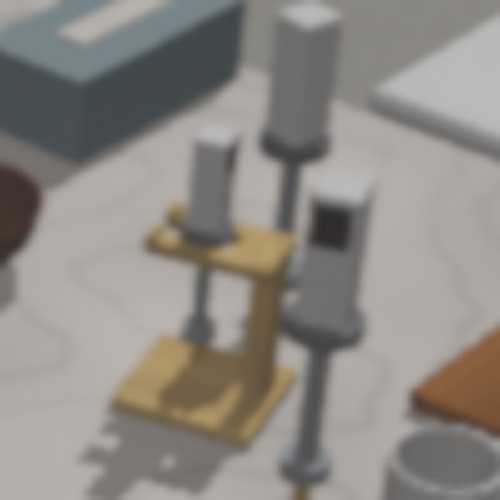

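```bash
python3 - <<'E'
from h import *
p=manip.camera('scene')
q=(proj(p,[[.504,.34,.215],[.504,.34,.135],[.504,.34,.055]])-[290,100])*5; print(q.round(1))
p=manip.camera('wrist');s=manip.sense();print(s['t'],s['ft_force'])
E
```

```text
[[211.3 132.6]
 [202.  234.1]
 [193.2 329.2]]
31.3 [-0.35413242 -0.36443812 -0.67769436]
```

The wand hangs at (208,235) in the crop with its collar on the prongs. Its slope matches a projected vertical, so I'm handing the job in.

```bash
python3 -c "
from cell import manip
print(manip.sign_off())"
```

```text
the job is handed in; nothing more can be done
None
```

The job is handed in: the thermometer's tip was held on the disc for about 2.7 s at roughly 5–6 N, about half travel. It now hangs upright in its stand by its collar, and the mug, bowl and jar were left alone.

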